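# Nudge a skewed caddy tier home on its key and close the caddy

## Robot

A 6-joint arm with a two-finger parallel gripper is mounted at the origin on the work surface. World frame = base frame: x ahead of the robot, y to its left, z up, the work surface at z = 0. Lengths are in m, angles in rad, forces in N, time in s.
With the tool pointing down it reaches from about 0.425 to 1.125 m from the base axis. Payload 14.9 kg.
Tool frame: the origin (TCP) lies between the finger pads; the fingertips stand 8 mm ahead of it and the grasp point (between the pads) lies 11 mm behind it; z points along the fingers, y is the line along which they close (so a half turn about z gives the same grasp; the last joint's range is limited). The gripper opens to 91 mm and grips with 3 to 60 N. Pads are 32 mm wide; open, the fingers measure 118 mm over their backs; the gripper's body (76 mm by 178 mm) begins 60 mm behind the grasp point.
Start: joints at [-1.265, 0.379, 1.734, -0, 1.028, -0.033], TCP at [0.233, -0.66, 0.222] pointing down, gripper open.
Joint ranges: [-2.77, 2.77], [-0.74, 2.19], [0, 2.66], [-1.06, 4.2], [0.31, 2.87], [-3.08, 3.08]. Speed limits (rad/s): [1.89, 1.89, 2.39, 3.14, 3.14, 3.14].

## Interface

Orientations are given as a unit quaternion [w, x, y, z].
In Python, from cell import env, vision gives the robot as it stands.
- The arm moves only by the shell command python3 -m inch 'ROWS'. ROWS is JSON, a list of rows, each an object with "fingers": the closure, from 0 (fully open) to 1 (shut); "delta_pos": the shift along the tool's x, y, z in mm, a list of three; "spin": the turn about the tool's z in rad. A call has 1 to 8 rows; each row is the pose to reach, as a shift and turn from the pose commanded when the call began, along the tool's axes at that moment; what a row does not reach only later rows make up. A row lasts 1/10 s, in which the tool goes at most 50 mm and 8.59 degrees, less where a joint would pass 70% of its speed; a pose out of reach is approached as far as the arm can. A call with a gripper value outside its range is refused whole. The fingers move at their own pace and stop on an object; the grip force is fixed at half the most. Time passes only in rows, so rows that repeat a pose let the fingers close. It gives the time, the measured TCP pose, the force, the opening and the grip force at its end, in the units of the state.
- env.sense(): the state, without advancing time (a new reading comes with each control period).
- vision.capture(name): name is "side" or "top" or "wrist"; returns (picture, depth): 384x512x3 uint8, blue, green, red; 384x512 float32, m along the optical axis (not along the pixel's ray), 0 where there is no reading.
- vision.camera_params(name): a dict with "vfov" (degrees; the focal length in pixels is half the picture's height over the tangent of half this angle, whatever the lens; pixels are square), "cx", "cy" (the principal point, pixels), "rvec" (rotation vector, rad) and "tvec" (3), from world to camera coordinates, as OpenCV has them; the wrist camera has in their place "hand_eye" (4x4, takes a point from camera to tool coordinates, whose origin is the TCP and whose axes are the flange's). Camera axes: x right, y down, z forward; pixel columns grow to the right and rows downward; lengths in m; the calibration is good to about 2 mm. A picture is of the moment at which its call begins: read the wrist's pose just before it. camera_params takes no time and is no camera call.
- env.close_job(): hands the job in; it is judged then, once.
Trained networks look in the newest picture that a camera, given by its name, has taken for a name from the list of things; names that differ only in an ending like _2 or _b are one class to them, and where a whole thing is asked for, a point or a joint stands for the part that bears it (a point fixed in the world has none). Each returns a list of dicts, best first, with "p" (0 to 1); they miss things now and then, are a little off and sometimes report something else, mostly with a low value. They report only what shows in the picture. A call takes as long as a camera call. They do not tell look-alikes from the thing itself.
- vision.find_in(camera, target): "bbox" ([left, top, right, bottom] as shares, 0 to 1, of the picture: columns of its width, rows of its height, round what is visible of it).
- vision.landmark_of(camera, target): "xy" ([column, row] as shares, 0 to 1, of the picture: columns of its width, rows of its height: a listed point, or the origin of a listed thing).
The state is a dict: "t": time; "q": joint angles; "dq": joint speeds; "joint_efforts": joint torques, N m; "tool_pos": TCP position; "tool_rot": TCP orientation; "wrist_force": force on the tool from outside, world axes, zero at the start; "moment": the same for the moment, N m; "opening": finger opening in m; "grasp_force": force on a finger pad.
Only numpy, scipy, OpenCV 4.12 (cv2) and the standard library are available. Lean on these libraries where they do the work, as an engineer would, in place of code of your own. Each camera call takes 0.05 s, during which the arm holds its last target. There are 200 camera calls.

## Task

The middle tier of the stacking steel tea caddy was put back skew and is cocked up on the key of the bottom tier. It is full, so do not lift it off: push it round where it sits (its ears give you something to push on) until its notch drops over that key and it sits flat, and only then set the lid on, lowering it gently with its notch over the middle tier's key until it sits flush too, and let go. Do not shove the caddy along the worktop or tip it, and do not disturb the cups, saucers, jar or spoon.

Things in the scene. Friction and masses are not known exactly. Their poses are not given: they have to be found in the camera images.
- bottom_tier: Bottom tier of the caddy: round stainless steel tin, 117 mm across, rim 58 mm high, mouth 110 mm across, standing on a rubber foot, not fixed (1.3 kg). Origin: centre of its underside; z up, x towards its key. Two ears (loops of 8 mm round bar, 46 mm wide) stand out at +y and -y to 91 mm from the axis, 32 mm above the origin.
- bottom_key (a point): Top of the bottom tier's key, 64 mm from the axis, 65 mm above the worktop: an upright tongue outside the rim, 14 mm wide, 4.5 mm thick (62 to 66.5 mm from the axis), 7 mm higher than the rim. It holds up the middle tier until that tier's notch comes over it.
- middle_tier: Middle tier: round steel tin, open on top, holding wrapped tea coins (0.36 to 0.6 kg). Origin: centre of its underside; z up, x towards its notch and, right above that, its own key. Wall 117 mm across, rim 57 mm above the origin. Starts riding on the bottom key, tilted about 3 degrees, turned 0.6 to 3.14 rad from home either way. Home: yaw as the bottom tier, level, origin 49 mm above the bottom tier's.
- middle_notch (a point): Middle of the middle tier's notch, under face of the flange, 64 mm from its axis. The flange is a flat ring 138 mm across, 9 to 13 mm above the tier's origin; the notch is 22 mm wide, open outwards, cut in to the wall (so about 3 degrees of play each way on the key). Below it a spigot, 105 mm across and 9 mm deep, sits in the bottom tier's mouth with 2.5 mm play all round.
- middle_key (a point): Top of the middle tier's key (for the lid), 64 mm from its axis and 64 mm above its origin; shaped like the bottom tier's key, mouth of the tier 110 mm across.
- middle_ear_a (a point): Outer middle of the middle tier's ear at its +y, 87 mm from its axis, 33 mm above its origin: a level loop of 8 mm round bar reaching out to 91 mm; its two sides leave the wall 23 mm either side of the middle and end 18 mm either side at the outer bar. A few newtons on a side of it turn the tier where it sits; over the key the tier drops up to 7 mm and the key then stops it turning.
- middle_ear_b (a point): The same for the opposite ear at the middle tier's -y.
- lid: Lid: round steel disc lying right side up on the worktop (0.18 to 0.29 kg), top of the disc 16 mm above the origin. Origin: centre of its underside; z up, x towards its notch. Underneath a spigot 105 mm across, 9 mm deep, that fits the middle tier's mouth. Home: yaw as the middle tier, level, origin 48 mm above the middle tier's.
- lid_notch (a point): Middle of the lid's notch, under face of its flange, 64 mm from its axis; flange 138 mm across, 9 to 13 mm above the lid's origin, notch 22 mm wide, open outwards, as on the middle tier.
- lid_handle (a point): Middle of the lid's bar handle, on its axis, 40 mm above its origin: a bar 50 mm long (along the lid's x), 12 mm wide, 12 mm high, on two 9 mm posts 19 mm either side of the middle, 18 mm clear under it. It can be grasped from above across its width (along the lid's y).
- tray: Copper-coloured aluminium tray, 210 x 210 mm, 17 mm high (grips to 26 mm), fixed, with the four cups on it. Origin: centre of its underside. Leave alone.
- cup1: Glass cup, 68 mm across, 72 mm high, on the tray; origin: centre of its underside. Leave alone.
- cup2: As cup1.
- cup3: As cup1.
- cup4: As cup1.
- saucers: Stack of four white saucers, 133 mm across, 40 mm high, on the worktop; it and the lid lie on either side of the caddy, either way round. Origin: centre of its underside. Leave alone.
- jar: Closed glass jar of tea with a steel twist cap, 86 mm across, 122 mm high; origin: centre of its underside. Leave alone.
- spoon: Steel spoon, 140 mm long, lying on the worktop; its origin lies under its middle. Leave alone.
There are look-alikes about, which are no part of the job. What is shaped like the lid but turquoise or yellow is not meant.

How it is judged:
By the outcome, as a careful person would: the job done as asked, in the order asked, and still so for the second after the job is handed in, with the robot touching nothing.
It also fails if it takes over 54 s, if anything falls off the work surface, if the arm or the gripper's body presses on something with over 40 N, if the wrist force passes 120 N, or if a joint passes its speed limit or range.

## Working session

There is one attempt and no reset: what is moved stays moved. The work goes in short steps, Python scripts to look and compute and a shell command to move; the robot and the scene stay as the last step left them, time stands still between calls to the robot, and variables do not carry over. Pictures are saved under pics/ and viewed, at most 10 in all, crops included, and the job is handed in when it is done.

```bash
ls; mkdir -p pics
cat > h.py <<'E'
import numpy as np, cv2
from scipy.spatial.transform import Rotation as R
from cell import env, vision
def T(cam, s=None):
    """camera->world 4x4"""
    p=vision.camera_params(cam); M=np.eye(4)
    if 'hand_eye' in p:
        s=s or env.sense(); q=s['tool_rot']
        M[:3,:3]=R.from_quat([q[1],q[2],q[3],q[0]]).as_matrix(); M[:3,3]=s['tool_pos']
        return M@np.array(p['hand_eye'])
    Rm=cv2.Rodrigues(np.array(p['rvec'],float))[0]
    M[:3,:3]=Rm.T; M[:3,3]=-Rm.T@np.array(p['tvec']).ravel(); return M
def ray(cam,u,v,M=None):
    p=vision.camera_params(cam); f=192/np.tan(np.radians(p['vfov']/2))
    M=T(cam) if M is None else M
    return M[:3,3], M[:3,:3]@np.array([(u-p['cx'])/f,(v-p['cy'])/f,1.])
def at_z(cam,u,v,z,M=None):
    o,d=ray(cam,u,v,M); return o+d*(z-o[2])/d[2]
def cloud(cam,dep,M=None):
    p=vision.camera_params(cam); f=192/np.tan(np.radians(p['vfov']/2)); M=T(cam) if M is None else M
    v,u=np.mgrid[:384,:512]
    P=np.stack([(u-p['cx'])/f*dep,(v-p['cy'])/f*dep,dep],-1)@M[:3,:3].T+M[:3,3]
    P[dep<=0]=np.nan; return P
E
python3 - <<'E'
from h import *
for c in ['top','side']:
    im,d=vision.capture(c); cv2.imwrite(f'pics/{c}0.png',cv2.resize(im,(768,576))); np.save(f'pics/{c}0.npy',d)
    print(c,vision.camera_params(c),T(c)[:3,3])
    for t in ['middle_tier','lid','lid_handle','lid_notch','middle_ear_a','middle_key','bottom_key','bottom_tier','middle_notch']:
        print(t,[(round(r['p'],2),np.round(np.array(r['xy'])*[512,384]).tolist()) for r in vision.landmark_of(c,t)][:4])
print(env.sense())
E
```

```text
pics
top {'vfov': 42.018383881134085, 'cx': 254.05699906529586, 'cy': 202.9220327005603, 'rvec': array([ 2.16004995, -2.18981407,  0.12861701]), 'tvec': array([0.05198625, 0.53977139, 1.57866783])} [0.37439993 0.06899664 1.62521137]
middle_tier [(0.67, [271.0, 192.0])]
lid [(0.87, [133.0, 169.0]), (0.82, [126.0, 247.0]), (0.69, [189.0, 229.0]), (0.67, [169.0, 287.0])]
lid_handle [(0.94, [172.0, 282.0]), (0.8, [127.0, 247.0]), (0.61, [188.0, 224.0])]
lid_notch [(0.93, [150.0, 292.0]), (0.8, [146.0, 243.0]), (0.7, [139.0, 191.0]), (0.68, [189.0, 208.0])]
middle_ear_a [(0.76, [301.0, 200.0])]
middle_key [(0.69, [264.0, 213.0])]
bottom_key [(0.7, [302.0, 203.0]), (0.66, [189.0, 205.0])]
bottom_tier [(0.55, [189.0, 227.0]), (0.29, [265.0, 215.0])]
middle_notch [(0.71, [264.0, 210.0])]
side {'vfov': 43.609653696280304, 'cx': 266.5634489485238, 'cy': 204.55858593752643, 'rvec': array([ 0.71205307, -2.58790495,  1.12146458]), 'tvec': array([0.48307705, 0.22625725, 1.38486014])} [-0.05184687  0.97633568  1.11645597]
middle_tier [(0.85, [268.0, 201.0])]
lid [(0.87, [291.0, 318.0]), (0.83, [159
[... 545 characters left out ...]
0, 203.0])]
{'t': 1.0, 'q': array([-1.26530525e+00,  3.78894009e-01,  1.73421680e+00, -2.10539630e-05,
        1.02852037e+00, -3.32859220e-02]), 'dq': array([-0.00214075, -0.00062046,  0.00200568, -0.00081271,  0.00080223,
        0.00032596]), 'joint_efforts': array([-2.64781222e-03, -7.63700294e+01, -4.34751320e+01,  6.50737365e-02,
        3.88991064e-02,  2.95105269e-05]), 'tool_pos': array([ 0.2326325 , -0.6602113 ,  0.22192762]), 'tool_rot': array([-1.78598705e-05,  9.85687122e-01,  1.68584985e-01, -1.15466940e-05]), 'wrist_force': array([ 0.13077767, -0.60943648, -0.77049648]), 'moment': array([ 0.04567104,  0.00360662, -0.03019409]), 'grasp_force': 0.0, 'opening': 0.091023047326323}
```

View pics/top0.png

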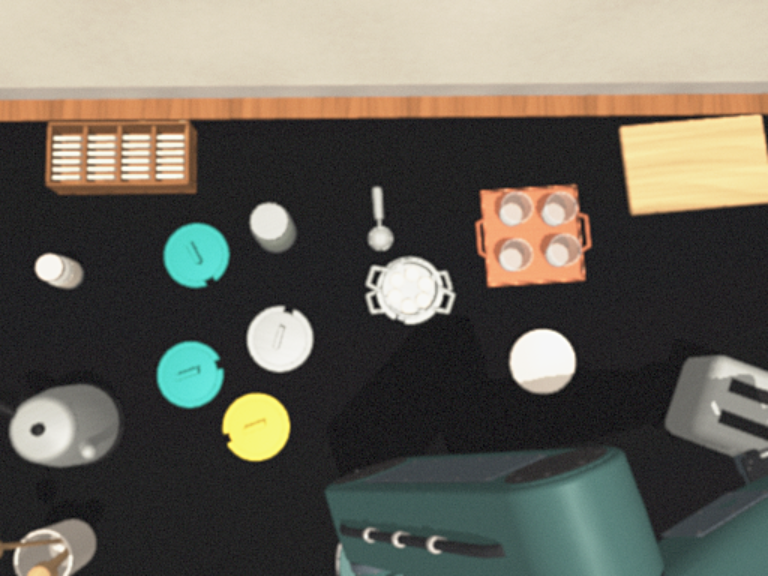

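View pics/side0.png

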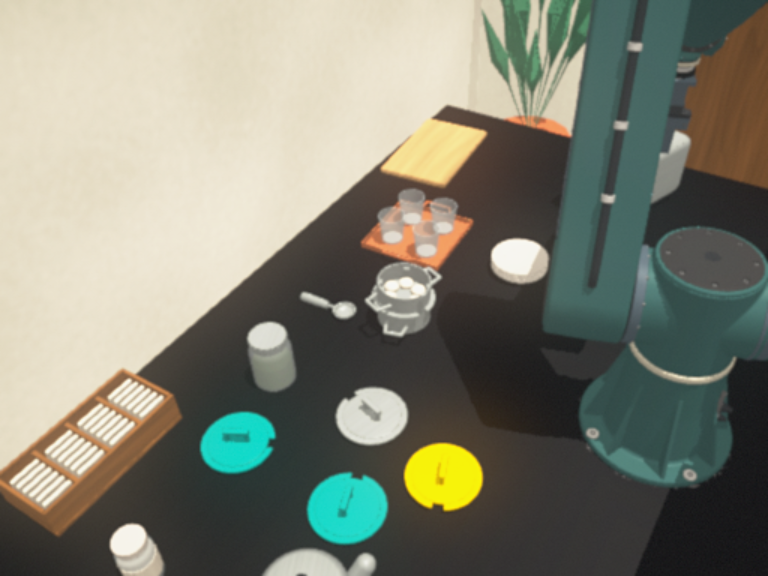

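Top view, in 768-wide pixels. Possible lids: grey disc (280,338), turquoise (196,254) and (190,374), yellow (256,427). By the description it is the grey one. The caddy is at (410,290), with ears at both left and right; the saucers are at (542,361), the jar at (272,228) and the spoon at (380,220).

Run:
```python
from h import *
im=cv2.imread('pics/top0.png'); 
a=cv2.resize(im[245:340,350:470],(480,380),interpolation=cv2.INTER_CUBIC); b=cv2.resize(im[295:380,235:325],(402,380),interpolation=cv2.INTER_CUBIC)
s=cv2.imread('pics/side0.png')
cv2.imwrite('pics/crop1.png',cv2.resize(np.hstack([a,b]),(794,342)))
P=cloud('top',np.load('pics/top0.npy'))
for n,(x,y) in dict(lid=(280,338),tier=(410,290),sauc=(542,350),jar=(272,222),spoon=(380,238)).items():
    print(n,P[int(y/1.5),int(x/1.5)].round(3), at_z('top',x/1.5,y/1.5,0).round(3))
# tier rim points
z=P[...,2]
c=P[193,273]
m=(np.hypot(P[...,0]-c[0],P[...,1]-c[1])<.13)&(z>.03)
Q=P[m]; print(len(Q)); print(np.histogram(Q[:,2],np.arange(.03,.14,.005)))
for lo,hi in [(.105,.14),(.078,.095)]:
    q=Q[(Q[:,2]>lo)&(Q[:,2]<hi)]; print(lo,q.min(0).round(3),q.max(0).round(3))
l=P[225,187];m=(np.hypot(P[...,0]-l[0],P[...,1]-l[1])<.09)&(z>.008);q=P[m];print('lid',np.nanmin(q,0),np.nanmax(q,0),np.nanmedian(q,0))
```

```text
lid [0.471 0.26  0.049] [0.473 0.264 0.   ]
tier [ 0.567 -0.015  0.068] [ 0.574 -0.019  0.   ]
sauc [ 0.439 -0.295  0.034] [ 0.439 -0.304  0.   ]
jar [0.702 0.266 0.123] [0.729 0.282 0.   ]
spoon [0.691 0.046 0.005] [0.69  0.044 0.   ]
1706
(array([ 35,  51,   3,   1,   7, 108, 307, 301, 212, 222, 106,  81,  59,
        33,  52,  75,  47,   6,   0,   0,   0,   0]), array([0.03 , 0.035, 0.04 , 0.045, 0.05 , 0.055, 0.06 , 0.065, 0.07 ,
       0.075, 0.08 , 0.085, 0.09 , 0.095, 0.1  , 0.105, 0.11 , 0.115,
       0.12 , 0.125, 0.13 , 0.135, 0.14 ]))
0.105 [ 0.503 -0.074  0.105] [0.624 0.04  0.12 ]
0.078 [ 0.502 -0.107  0.078] [0.629 0.073 0.095]
lid [0.38677331 0.17802627 0.00801323] [0.54810945 0.34207101 0.05535379] [0.4713216  0.26122567 0.01501432]
```

View pics/crop1.png

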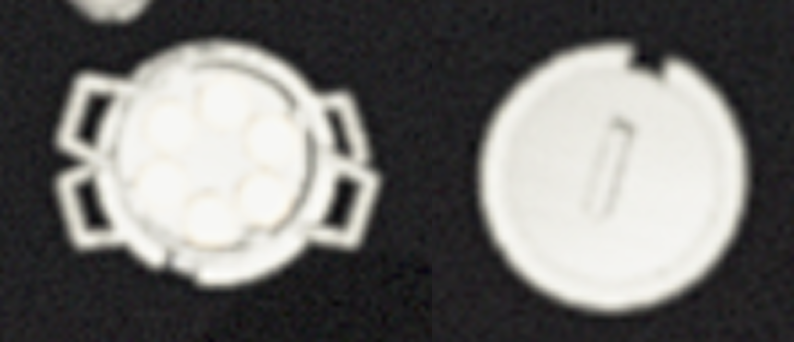

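Crop: the notch and key of the middle tier sit at about (170,262), lower left. The middle ears are therefore upper-left (85,110) and lower-right (345,205), and the other pair belongs to the bottom tier. Right panel: grey lid with the notch at the top (650,62), and the handle along it. I'll check which way the tier tilts and move the wrist camera over.

Run:
```python
from h import *
P=cloud('top',np.load('pics/top0.npy')); c=np.array([.5635,-.017])
r=np.hypot(P[...,0]-c[0],P[...,1]-c[1]); th=np.degrees(np.arctan2(P[...,1]-c[1],P[...,0]-c[0]))%360
print(c)
for lo,hi,zl,zh in [(.05,.064,.1,.13),(.06,.07,.055,.085),(.07,.1,.03,.1)]:
  for a in range(0,360,20):
    m=(r>lo)&(r<hi)&(P[...,2]>zl)&(P[...,2]<zh)&(np.abs((th-a+180)%360-180)<10)
    if m.sum()>2: print(lo,a,m.sum(),P[m][:,2].mean().round(4),P[m][:,2].max().round(4),np.median(r[m]).round(4))
s=env.sense();w=s['tool_rot'];Rm=R.from_quat([w[1],w[2],w[3],w[0]])
print((Rm.inv().apply(np.array([.5,-.017,.34])-s['tool_pos'])*1000).round())
print(vision.camera_params('wrist'))
```

```text
[ 0.5635 -0.017 ]
0.05 0 14 0.11 0.1186 0.0585
0.05 20 16 0.1062 0.1137 0.0576
0.05 40 9 0.1124 0.1198 0.0582
0.05 60 7 0.1086 0.1107 0.0582
0.05 80 7 0.1087 0.1146 0.0574
0.05 100 8 0.1091 0.1137 0.0566
0.05 120 9 0.1077 0.1147 0.0564
0.05 140 8 0.1075 0.1142 0.0549
0.05 160 14 0.1082 0.1137 0.0567
0.05 180 6 0.1055 0.1093 0.0539
0.05 200 8 0.1052 0.1076 0.0543
0.05 220 6 0.1063 0.1115 0.0543
0.05 240 8 0.1061 0.1109 0.0544
0.05 260 12 0.1072 0.1135 0.0552
0.05 280 11 0.1059 0.111 0.0557
0.05 300 13 0.1071 0.1179 0.0559
0.05 320 10 0.1092 0.1159 0.0576
0.05 340 10 0.1083 0.116 0.058
0.06 0 4 0.071 0.0733 0.0684
0.06 20 10 0.0699 0.0795 0.0686
0.06 40 10 0.0696 0.0844 0.0679
0.06 60 19 0.0675 0.0845 0.0669
0.06 80 14 0.0687 0.0808 0.0644
0.06 100 22 0.0661 0.0848 0.0654
0.06 120 17 0.0627 0.0685 0.0639
0.06 140 13 0.0634 0.0666 0.0637
0.06 180 6 0.0593 0.0627 0.0625
0.06 200 8 0.0632 0.0705 0.0621
0.06 220 8 0.0629 0.0705 0.0615
0.06 240 13 0.0696 0.0848 0.0643
0.06 260 13 0.0627 0.0683 0.0636
0.06 280 9 0.0659 0.0846 0.0658
0.06 300 10 0.0635 0.0686 0.0679
0.06 320 7 0.0673 0.0696 0
[... 205 characters left out ...]
0.036 0.0397 0.0877
0.07 120 15 0.0356 0.0412 0.0806
0.07 240 25 0.0849 0.0924 0.0824
0.07 260 34 0.0849 0.0946 0.0832
0.07 280 18 0.0386 0.0861 0.0858
0.07 300 18 0.0358 0.0449 0.086
0.07 320 5 0.0641 0.0671 0.0713
0.07 340 7 0.0664 0.0728 0.0721
[ 466. -518. -118.]
{'vfov': 67.96313889668959, 'cx': 249.30265080392576, 'cy': 194.6886138278431, 'hand_eye': array([[-1.19111266e-03, -9.58513803e-01, -2.85043631e-01,
         8.10474828e-02],
       [ 9.99999246e-01, -1.22660081e-03, -5.40196703e-05,
        -3.96738006e-04],
       [-2.97856148e-04, -2.85043480e-01,  9.58514541e-01,
        -1.62434008e-01],
       [ 0.00000000e+00,  0.00000000e+00,  0.00000000e+00,
         1.00000000e+00]])}
```

Flange heights are highest at about 0–20°, so the bottom key is there. The middle notch is near 158°, so it should turn about 140° clockwise. Moving the wrist camera over the caddy to confirm.

```bash
python3 -m inch '[{"fingers":0.5,"delta_pos":[229,-248,-69],"spin":0},{"fingers":0.5,"delta_pos":[229,-248,-69],"spin":0},{"fingers":0.5,"delta_pos":[229,-248,-69],"spin":0},{"fingers":0.5,"delta_pos":[229,-248,-69],"spin":0},{"fingers":0.5,"delta_pos":[229,-248,-69],"spin":0},{"fingers":0.5,"delta_pos":[229,-248,-69],"spin":0},{"fingers":0.5,"delta_pos":[229,-248,-69],"spin":0}]'
python3 -m inch '[{"fingers":1,"delta_pos":[229,-248,-69],"spin":0},{"fingers":1,"delta_pos":[229,-248,-69],"spin":0},{"fingers":1,"delta_pos":[229,-248,-69],"spin":0},{"fingers":1,"delta_pos":[229,-248,-69],"spin":0},{"fingers":1,"delta_pos":[229,-248,-69],"spin":0},{"fingers":1,"delta_pos":[229,-248,-69],"spin":0},{"fingers":1,"delta_pos":[229,-248,-69],"spin":0},{"fingers":1,"delta_pos":[229,-248,-69],"spin":0}]'
python3 - <<'E'
from h import *
s=env.sense(); M=T('wrist',s); im,d=vision.capture('wrist'); np.savez('pics/w1.npz',d=d,M=M,im=im)
cv2.imwrite('pics/w1.png',cv2.resize(im,(768,576),interpolation=cv2.INTER_CUBIC))
for t,z in dict(middle_key=.113,middle_notch=.062,middle_ear_a=.085,bottom_key=.065,middle_tier=.052).items():
    for r in vision.landmark_of('wrist',t)[:3]:
        u,v=np.array(r['xy'])*[512,384]; p=at_z('wrist',u,v,z,M); e=p[:2]-[.5635,-.017]
        print(t,round(r['p'],2),round(u*1.5),round(v*1.5),p.round(4),'r',np.hypot(*e).round(4),'th',np.degrees(np.arctan2(e[1],e[0])).round(1))
P=cloud('wrist',d,M); r=np.hypot(P[...,0]-.5635,P[...,1]+.017)
q=P[(r<.075)&(P[...,2]>.1)&(P[...,2]<.112)]; 
h=cv2.minEnclosingCircle((q[:,:2]*1000).astype(np.float32)); print('rim circle',h,len(q))
E
```

```text
t: 1.7
tool_pos: [0.3666, -0.3482, 0.2916]
tool_rot: [0.0, 0.986, 0.169, 0.0]
wrist_force: [1.1, 0.6, 1.4]
opening: 0.0459
grasp_force: 0.0
t: 2.5
tool_pos: [0.5014, -0.0365, 0.3613]
tool_rot: [-0.0, 0.985, 0.171, 0.001]
wrist_force: [0.0, -1.1, -0.6]
opening: 0.0007
grasp_force: 0.0
middle_key 0.73 333 237 [0.5018 0.006  0.113 ] r 0.0659 th 159.5
middle_key 0.46 105 170 [0.4912 0.2236 0.113 ] r 0.2513 th 106.7
middle_notch 0.76 338 221 [0.5112 0.0079 0.062 ] r 0.058 th 154.5
middle_notch 0.33 689 125 [ 0.7217 -0.2959  0.062 ] r 0.3207 th -60.4
middle_ear_a 0.69 444 234 [ 0.5381 -0.0998  0.085 ] r 0.0866 th -107.0
middle_ear_a 0.56 305 121 [0.5944 0.0666 0.085 ] r 0.0891 th 69.7
middle_tier 0.63 375 174 [ 0.5698 -0.0133  0.052 ] r 0.0073 th 30.1
rim circle ((562.724365234375, -15.546533584594727), 62.39427947998047) 872
```

View pics/w1.png

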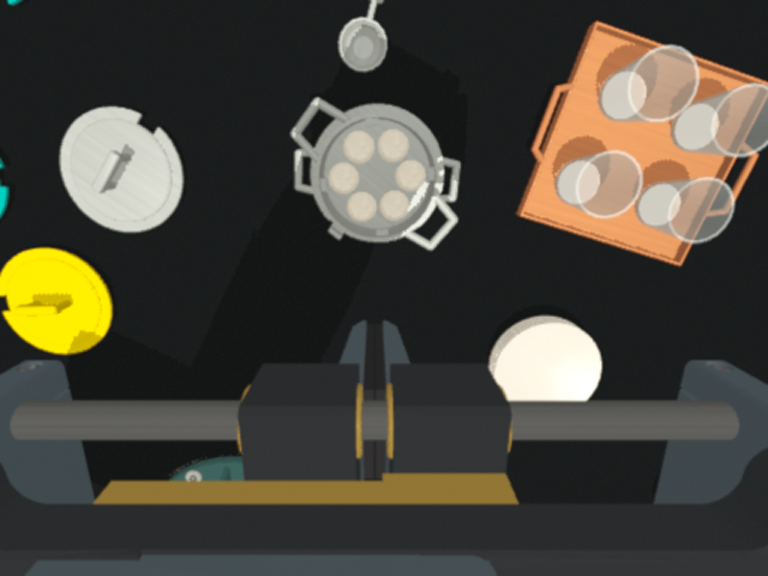

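Wrist view: middle key/notch at (335,230), middle ears at (320,122) and (432,222). There is another bump near (382,233) to check, plus the tilt.

Run:
```python
from h import *
z=np.load('pics/w1.npz'); P=cloud('wrist',z['d'],z['M']); im=z['im']
cv2.imwrite('pics/crop2.png',cv2.resize(im[55:175,185:320],(675,600),interpolation=cv2.INTER_CUBIC))
c=[.563,-.016]; r=np.hypot(P[...,0]-c[0],P[...,1]-c[1])
print(at_z('wrist',382/1.5,233/1.5,.065,z['M']))
for zl,zh,rl,rh in [(.1,.13,.05,.064),(.058,.085,.062,.068)]:
    q=P[(r>rl)&(r<rh)&(P[...,2]>zl)&(P[...,2]<zh)]
    A=np.c_[q[:,:2]-c,np.ones(len(q))]
    w=np.ones(len(q),bool)
    for _ in range(6):
        k=np.linalg.lstsq(A[w],q[w,2],rcond=None)[0]; e=q[:,2]-A@k; w=np.abs(e)<.0025
    print(len(q),w.sum(),k,'tilt',np.degrees(np.hypot(*k[:2])),'high at',np.degrees(np.arctan2(k[1],k[0])))
th=np.degrees(np.arctan2(P[...,1]-c[1],P[...,0]-c[0]))%360
for zl,zh in [(.078,.1),(.025,.042)]:
  m=(r>.078)&(r<.096)&(P[...,2]>zl)&(P[...,2]<zh)
  for a,b in [(0,180),(180,360)]:
    mm=m&(th>a)&(th<b); q=P[mm]; print(zl,mm.sum(),np.median(th[mm]),th[mm].min(),th[mm].max(),q.mean(0).round(4),r[mm].max())
```

```text
[ 0.51512873 -0.04059369  0.065     ]
974 724 [0.05744623 0.01550092 0.10850619] tilt 3.409145907466269 high at 15.100687260685312
270 251 [0.05625216 0.01492696 0.06453632] tilt 3.3345549693520966 high at 14.861390812272615
0.078 266 66.43374146503673 49.138063512608504 83.62800273677516 [0.5974 0.0632 0.0908] 0.09555746259184317
0.078 176 254.83111832323533 237.0484328264746 270.92693724256947 [ 0.5411 -0.0959  0.0852] 0.09017783666707023
0.025 157 101.14705572040671 86.5963620275977 117.06508420465256 [0.5466 0.067  0.0346] 0.09311466644326212
0.025 176 291.28742910634924 274.06696909591824 307.8008795709178 [ 0.5939 -0.0956  0.0348] 0.09358422941810522
```

View pics/crop2.png

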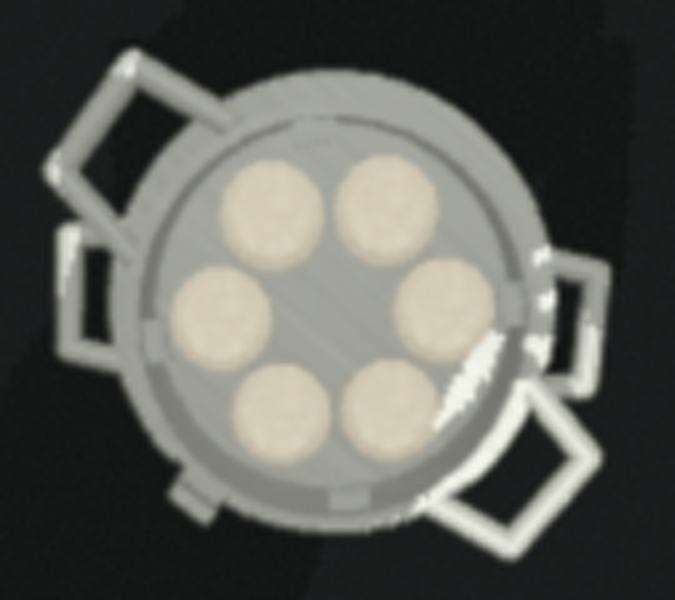

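The bump is only one of the inner tabs. The bottom key is at yaw ≈16° (ear line and tilt agree) and the middle notch at ≈160.5°. I'll turn it about 144° clockwise by pushing the far-left ear (ear b, at 70.5°) on its CCW side with closed fingers.

```bash
cat >> h.py <<'E'
def rows(targets):
    """targets: (x,y,z,yaw deg of tool x) world; prints deltas in current tool axes"""
    s=env.sense(); q=s['tool_rot']; Rm=R.from_quat([q[1],q[2],q[3],q[0]]).as_matrix()
    yaw=np.arctan2(Rm[1,0],Rm[0,0]); x,y=np.array([np.cos(yaw),np.sin(yaw),0]),np.array([np.sin(yaw),-np.cos(yaw),0])
    print('yaw',np.degrees(yaw).round(1),'tilt z',Rm[:,2].round(3),'q6',s['q'][5].round(2),'q1',s['q'][0].round(2),s['tool_pos'].round(4))
    for t in targets:
        d=(np.array(t[:3])-s['tool_pos'])*1000; dy=(np.radians(t[3])-yaw+np.pi)%(2*np.pi)-np.pi
        print([round(float(d@x)),round(float(d@y)),round(float(-d[2]))],'spin',round(-dy,3))
def pol(C,r,phi,z): a=np.radians(phi); return (C[0]+r*np.cos(a),C[1]+r*np.sin(a),z,phi)
E
python3 -c "
from h import *
C=(.566,-.0155)
rows([pol(C,.09,110,.2),pol(C,.09,110,.083)])"
```

```text
yaw 19.3 tilt z [-0.001 -0.    -1.   ] q6 1.1 q1 -0.13 [ 0.4993 -0.0412  0.3596]
[70, -92, 160] spin -1.583
[70, -92, 277] spin -1.583
```

```bash
python3 -m inch '[{"fingers":1,"delta_pos":[70,-92,150],"spin":-1.583},{"fingers":1,"delta_pos":[70,-92,150],"spin":-1.583},{"fingers":1,"delta_pos":[70,-92,150],"spin":-1.583},{"fingers":1,"delta_pos":[70,-92,150],"spin":-1.583},{"fingers":1,"delta_pos":[70,-92,150],"spin":-1.583},{"fingers":1,"delta_pos":[70,-92,150],"spin":-1.583},{"fingers":1,"delta_pos":[70,-92,150],"spin":-1.583},{"fingers":1,"delta_pos":[70,-92,150],"spin":-1.583}]'
python3 -c "
from h import *
C=(.566,-.0155)
rows([pol(C,.09,110,.2),pol(C,.09,110,.083)])"
```

```text
t: 3.6
tool_pos: [0.5351, 0.0688, 0.2097]
tool_rot: [-0.0, 0.717, 0.697, -0.0]
wrist_force: [0.4, -0.4, 0.6]
opening: 0.0004
grasp_force: 0.0
yaw 88.4 tilt z [-0. -0. -1.] q6 0.11 q1 0.08 [0.5351 0.0688 0.2097]
[0, 0, 10] spin -0.376
[0, 0, 127] spin -0.376
```

```bash
python3 -m inch '[{"fingers":1,"delta_pos":[0,0,20],"spin":-0.15},{"fingers":1,"delta_pos":[0,0,50],"spin":-0.3},{"fingers":1,"delta_pos":[0,0,80],"spin":-0.376},{"fingers":1,"delta_pos":[0,0,105],"spin":-0.376},{"fingers":1,"delta_pos":[0,0,127],"spin":-0.376},{"fingers":1,"delta_pos":[0,0,127],"spin":-0.376},{"fingers":1,"delta_pos":[0,0,127],"spin":-0.376}]'
python3 -c "
from h import *
C=(.566,-.0155)
rows([pol(C,.09,a,.083) for a in (105,100,95,90,85,80,75,70)])
s=env.sense(); M=T('wrist',s); im,d=vision.capture('wrist'); cv2.imwrite('pics/w2.png',cv2.resize(im,(512,384)))"
```

```text
t: 4.3
tool_pos: [0.5352, 0.0691, 0.0832]
tool_rot: [-0.0, 0.576, 0.817, -0.0]
wrist_force: [0.9, -0.6, 0.3]
opening: 0.0004
grasp_force: 0.0
yaw 109.6 tilt z [-0.001 -0.    -1.   ] q6 -0.26 q1 0.09 [0.5352 0.0691 0.0832]
[0, 8, 0] spin 0.081
[-1, 16, 0] spin 0.168
[-3, 23, 0] spin 0.256
[-5, 31, 0] spin 0.343
[-8, 38, 0] spin 0.43
[-12, 45, 0] spin 0.517
[-16, 52, 0] spin 0.605
[-21, 58, 0] spin 0.692
```

View pics/w2.png

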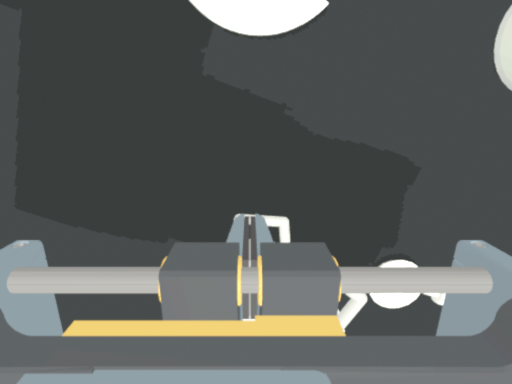

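The fingertips (250,240) stand above the bottom ear, with the middle ear to the right at (350,310), as planned. Sweeping clockwise.

```bash
python3 -m inch '[{"fingers":1,"delta_pos":[0,8,0],"spin":0.081},{"fingers":1,"delta_pos":[-1,16,0],"spin":0.168},{"fingers":1,"delta_pos":[-3,23,0],"spin":0.256},{"fingers":1,"delta_pos":[-5,31,0],"spin":0.343},{"fingers":1,"delta_pos":[-8,38,0],"spin":0.43},{"fingers":1,"delta_pos":[-12,45,0],"spin":0.517},{"fingers":1,"delta_pos":[-16,52,0],"spin":0.605},{"fingers":1,"delta_pos":[-21,58,0],"spin":0.692}]'
python3 -c "
from h import *
C=(.566,-.0155)
rows([pol(C,.09,a,.083) for a in (65,60,55,50,45,40,35,30)])"
```

```text
t: 5.15
tool_pos: [0.598, 0.0695, 0.0847]
tool_rot: [0.0, 0.82, 0.572, 0.001]
wrist_force: [-1.2, 0.7, 0.3]
opening: 0.0005
grasp_force: 0.8
yaw 69.8 tilt z [ 0.002  0.    -1.   ] q6 0.43 q1 0.08 [0.598  0.0695 0.0847]
[-1, 7, 2] spin 0.084
[-2, 15, 2] spin 0.172
[-4, 22, 2] spin 0.259
[-6, 30, 2] spin 0.346
[-9, 37, 2] spin 0.434
[-13, 44, 2] spin 0.521
[-17, 51, 2] spin 0.608
[-22, 57, 2] spin 0.695
```

```bash
python3 -m inch '[{"fingers":1,"delta_pos":[0,8,0],"spin":0.087},{"fingers":1,"delta_pos":[-1,16,0],"spin":0.175},{"fingers":1,"delta_pos":[-3,23,0],"spin":0.262},{"fingers":1,"delta_pos":[-5,31,0],"spin":0.349},{"fingers":1,"delta_pos":[-8,38,0],"spin":0.436},{"fingers":1,"delta_pos":[-12,45,0],"spin":0.524},{"fingers":1,"delta_pos":[-16,52,0],"spin":0.611},{"fingers":1,"delta_pos":[-21,58,0],"spin":0.698}]'
python3 -c "
from h import *
C=(.566,-.0155)
s=env.sense(); p=s['tool_pos']; print(np.hypot(p[0]-C[0],p[1]-C[1]),s['wrist_force'],s['moment'])
im,d=vision.capture('wrist'); cv2.imwrite('pics/w3.png',im)
im2,d=vision.capture('top'); cv2.imwrite('pics/t3.png',np.hstack([im,im2])[:, :, :])
cv2.imwrite('pics/c3.png',np.hstack([cv2.resize(im,(400,300)),cv2.resize(im2[140:245,200:340],(400,300),interpolation=cv2.INTER_CUBIC)]))
rows([pol(C,.09,a,.083) for a in (25,20,15,10,5,0,-5,-10)])"
```

```text
t: 5.95
tool_pos: [0.6455, 0.0298, 0.0849]
tool_rot: [0.0, 0.966, 0.257, 0.001]
wrist_force: [0.9, 1.3, 0.9]
opening: 0.0006
grasp_force: 0.9
0.09148186260923756 [0.89418913 1.30937408 0.86032468] [ 0.26705529 -0.09034074  0.01059675]
yaw 29.9 tilt z [ 0.003  0.    -1.   ] q6 1.06 q1 0.01 [0.6456 0.0294 0.0847]
[-2, 7, 2] spin 0.086
[-3, 15, 2] spin 0.173
[-4, 22, 2] spin 0.261
[-7, 30, 2] spin 0.348
[-10, 37, 2] spin 0.435
[-13, 44, 2] spin 0.522
[-18, 51, 2] spin 0.61
[-22, 57, 2] spin 0.697
```

View pics/c3.png

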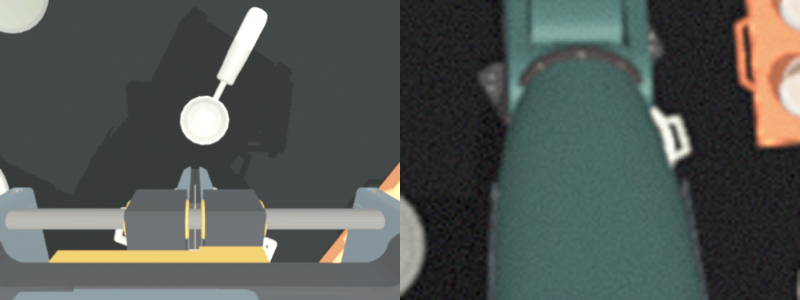

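The middle ear (268,245) is being carried along on the right of the fingers, and ear a has left its old place, so the tier is turning. Continuing.

```bash
python3 -m inch '[{"fingers":1,"delta_pos":[-1,8,1],"spin":0.087},{"fingers":1,"delta_pos":[-2,16,1],"spin":0.175},{"fingers":1,"delta_pos":[-4,23,1],"spin":0.262},{"fingers":1,"delta_pos":[-6,31,1],"spin":0.349},{"fingers":1,"delta_pos":[-9,38,1],"spin":0.436},{"fingers":1,"delta_pos":[-13,45,1],"spin":0.524},{"fingers":1,"delta_pos":[-17,52,1],"spin":0.611},{"fingers":1,"delta_pos":[-22,58,1],"spin":0.698}]'
python3 -c "
from h import *
C=(.566,-.0155)
s=env.sense(); p=s['tool_pos']; print(np.hypot(p[0]-C[0],p[1]-C[1]),s['wrist_force'],s['moment'])
rows([pol(C,.09,a,.083) for a in (-13,-16,-19,-22,-25,-28,-31,-34)])"
```

```text
t: 6.85
tool_pos: [0.6548, -0.0313, 0.0831]
tool_rot: [-0.0, 0.996, -0.087, 0.001]
wrist_force: [1.5, 1.3, -0.1]
opening: 0.0005
grasp_force: 0.7
0.09022042498969232 [ 1.52024639  1.28791015 -0.08650967] [ 0.15090663 -0.24847139 -0.04688911]
yaw -10.0 tilt z [ 0.002 -0.    -1.   ] q6 1.66 q1 -0.08 [ 0.6548 -0.0313  0.0831]
[0, 5, 0] spin 0.053
[-1, 9, 0] spin 0.105
[-1, 14, 0] spin 0.158
[-2, 19, 0] spin 0.21
[-3, 23, 0] spin 0.262
[-5, 28, 0] spin 0.315
[-6, 32, 0] spin 0.367
[-8, 36, 0] spin 0.42
```

```bash
python3 -m inch '[{"fingers":1,"delta_pos":[0,5,0],"spin":0.053},{"fingers":1,"delta_pos":[-1,9,0],"spin":0.105},{"fingers":1,"delta_pos":[-1,14,0],"spin":0.158},{"fingers":1,"delta_pos":[-2,19,0],"spin":0.21},{"fingers":1,"delta_pos":[-3,23,0],"spin":0.262},{"fingers":1,"delta_pos":[-5,28,0],"spin":0.315},{"fingers":1,"delta_pos":[-6,32,0],"spin":0.367},{"fingers":1,"delta_pos":[-8,36,0],"spin":0.42}]'
python3 -c "
from h import *
C=(.566,-.0155)
s=env.sense(); p=s['tool_pos']; print(np.hypot(p[0]-C[0],p[1]-C[1]),s['wrist_force'],s['moment'])
im,d=vision.capture('wrist'); im2,d=vision.capture('side')
cv2.imwrite('pics/c4.png',np.hstack([cv2.resize(im,(400,300)),cv2.resize(im2[150:255,200:340],(400,300),interpolation=cv2.INTER_CUBIC)]))
rows([pol(C,.09,a,.083) for a in (-36,-38,-40,-42,-44,-46,-48,-50)])"
```

```text
t: 7.65
tool_pos: [0.6407, -0.0653, 0.0831]
tool_rot: [-0.0, 0.956, -0.292, 0.001]
wrist_force: [1.0, 0.8, -0.5]
opening: 0.0004
grasp_force: 0.6
0.08973902641927364 [ 1.01734675  0.78997245 -0.49188695] [ 0.14840298 -0.2182214   0.01015296]
yaw -33.9 tilt z [ 0.001 -0.    -1.   ] q6 2.02 q1 -0.14 [ 0.6403 -0.0654  0.0829]
[0, 3, 0] spin 0.036
[0, 6, 0] spin 0.071
[0, 10, 0] spin 0.106
[0, 13, 0] spin 0.141
[-1, 16, 0] spin 0.176
[-1, 19, 0] spin 0.211
[-2, 22, 0] spin 0.246
[-3, 25, 0] spin 0.281
```

View pics/c4.png

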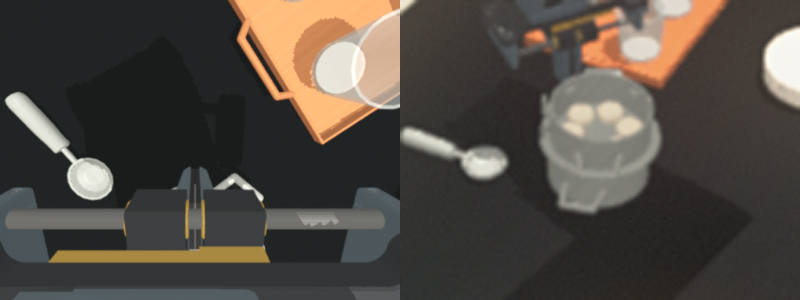

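Right panel: the tier has turned with its key off to the right and nothing else disturbed. Finishing in finer steps while watching the force.

```bash
python3 -m inch '[{"fingers":1,"delta_pos":[0,3,1],"spin":0.035},{"fingers":1,"delta_pos":[0,6,2],"spin":0.07},{"fingers":1,"delta_pos":[0,10,3],"spin":0.105},{"fingers":1,"delta_pos":[0,13,3],"spin":0.14}]'
python3 -m inch '[{"fingers":1,"delta_pos":[0,3,0],"spin":0.035},{"fingers":1,"delta_pos":[0,6,0],"spin":0.07}]'
python3 -c "
from h import *
s=env.sense(); M=T('wrist',s);im,d=vision.capture('side');M=T('side');P=cloud('side',d,M)
for t,z in dict(middle_key=.113,middle_notch=.06,middle_ear_a=.082).items():
    for r in vision.landmark_of('side',t)[:3]:
        u,v=np.array(r['xy'])*[512,384]; p=at_z('side',u,v,z,M); e=p[:2]-[.566,-.0155]
        print(t,round(r['p'],2),p.round(4),'r',np.hypot(*e).round(4),'th',np.degrees(np.arctan2(e[1],e[0])).round(1))
c=[.566,-.0155];r=np.hypot(P[...,0]-c[0],P[...,1]-c[1]);q=P[(r>.053)&(r<.064)&(P[...,2]>.1)&(P[...,2]<.125)]
A=np.c_[q[:,:2]-c,np.ones(len(q))]; w=np.ones(len(q),bool)
for _ in range(6): k=np.linalg.lstsq(A[w],q[w,2],rcond=None)[0]; w=np.abs(q[:,2]-A@k)<.003
print(w.sum(),k)
"
```

```text
t: 8.15
tool_pos: [0.6331, -0.076, 0.0794]
tool_rot: [-0.0, 0.934, -0.358, 0.0]
wrist_force: [1.2, 0.3, 0.7]
opening: 0.0005
grasp_force: 0.7
t: 8.35
tool_pos: [0.6288, -0.0805, 0.0793]
tool_rot: [-0.0, 0.92, -0.391, 0.0]
wrist_force: [0.6, -0.1, 0.3]
opening: 0.0005
grasp_force: 0.3
middle_key 0.66 [ 0.6231 -0.0055  0.113 ] r 0.058 th 9.9
middle_key 0.34 [ 0.5785 -0.0772  0.113 ] r 0.0629 th -78.6
middle_notch 0.81 [ 0.6099 -0.      0.06  ] r 0.0465 th 19.4
middle_ear_a 0.76 [ 0.5938 -0.1033  0.082 ] r 0.0921 th -72.4
middle_ear_a 0.73 [0.5362 0.0654 0.082 ] r 0.0863 th 110.2
middle_ear_a 0.69 [ 0.6396 -0.0329  0.082 ] r 0.0756 th -13.3
108 [ 0.02920012 -0.00977763  0.10470729]
```

```bash
python3 -m inch '[{"fingers":1,"delta_pos":[0,2,0],"spin":0.02},{"fingers":1,"delta_pos":[0,4,0],"spin":0.04}]'
python3 -m inch '[{"fingers":1,"delta_pos":[0,2,0],"spin":0.02}]'
python3 -m inch '[{"fingers":1,"delta_pos":[0,2,0],"spin":0.02}]'
```

```text
t: 8.75
tool_pos: [0.6261, -0.0832, 0.0791]
tool_rot: [-0.0, 0.912, -0.41, 0.0]
wrist_force: [1.0, -0.2, 0.4]
opening: 0.0002
grasp_force: 0.5
t: 8.85
tool_pos: [0.6246, -0.0846, 0.079]
tool_rot: [-0.0, 0.908, -0.419, 0.0]
wrist_force: [0.5, 1.0, -0.7]
opening: 0.0007
grasp_force: 0.7
t: 8.95
tool_pos: [0.6232, -0.0859, 0.079]
tool_rot: [-0.0, 0.904, -0.428, 0.0]
wrist_force: [3.2, 2.5, -1.1]
opening: 0.0001
grasp_force: 1.8
```

Force jumped from about 1 N to 4 N, so the key has probably stopped it. I'll back off, rise and look from above.

```bash
python3 -m inch '[{"fingers":1,"delta_pos":[0,-10,0],"spin":0},{"fingers":1,"delta_pos":[0,-10,-50],"spin":0},{"fingers":1,"delta_pos":[0,-5,-100],"spin":0},{"fingers":1,"delta_pos":[-40,0,-130],"spin":0},{"fingers":1,"delta_pos":[-80,0,-160],"spin":0},{"fingers":1,"delta_pos":[-120,0,-190],"spin":0},{"fingers":1,"delta_pos":[-160,0,-210],"spin":0},{"fingers":1,"delta_pos":[-160,0,-220],"spin":0}]'
python3 -m inch '[{"fingers":1,"delta_pos":[0,0,0],"spin":0},{"fingers":1,"delta_pos":[0,0,0],"spin":0}]'
cat > look.py <<'E'
from h import *
def fitcirc(q):
    # radius known .0585 rim outer
    from scipy.optimize import least_squares
    return least_squares(lambda c:np.hypot(q[:,0]-c[0],q[:,1]-c[1])-.0567,[.566,-.0155],loss='soft_l1',f_scale=.001).x
def look(name,zr=.106):
    s=env.sense(); M=T('wrist',s); im,d=vision.capture('wrist'); np.savez(f'pics/{name}.npz',d=d,M=M,im=im)
    P=cloud('wrist',d,M); c=np.array([.566,-.0155])
    r=np.hypot(P[...,0]-c[0],P[...,1]-c[1])
    q=P[(r>.05)&(r<.064)&(P[...,2]>zr-.006)&(P[...,2]<zr+.010)]; A=np.c_[q[:,:2]-c,np.ones(len(q))]; w=np.ones(len(q),bool)
    for _ in range(6): k=np.linalg.lstsq(A[w],q[w,2],rcond=None)[0]; w=np.abs(q[:,2]-A@k)<.0025
    cc=fitcirc(q[w]); print('rim',w.sum(),'z',k[2].round(4),'tilt',np.degrees(np.hypot(*k[:2])).round(2),'dir',np.degrees(np.arctan2(k[1],k[0])).round(),'centre',cc.round(4))
    th=np.degrees(np.arctan2(P[...,1]-c[1],P[...,0]-c[0]))
    for zl,zh in [(.074,.1),(.025,.045)]:
        m=(r>.076)&(r<.098)&(P[...,2]>zl)&(P[...,2]<zh); e=[]
        for g in (m&(th>0),m&(th<0)): e.append(P[g].mean(0) if g.sum() else np.full(3,np.nan)); 
        v=e[0]-e[1]; print('ears',zl,[x.round(4) for x in e],'yaw',np.degrees(np.arctan2(v[1],v[0])).round(1)-90)
    for t,z in dict(middle_key=.113,middle_notch=.058,bottom_key=.065).items():
        for x in vision.landmark_of('wrist',t)[:2]:
            u,v=np.array(x['xy'])*[512,384]; p=at_z('wrist',u,v,z,M); e=p[:2]-cc
            print(t,round(x['p'],2),p.round(4),'r',np.hypot(*e).round(4),'th',np.degrees(np.arctan2(e[1],e[0])).round(1))
    return im
E
python3 -c "
from look import *
im=look('w5'); cv2.imwrite('pics/w5.png',cv2.resize(im,(640,480)))"
```

```text
t: 9.75
tool_pos: [0.5198, 0.0405, 0.301]
tool_rot: [-0.0, 0.905, -0.426, 0.001]
wrist_force: [-0.1, 0.1, -1.1]
opening: 0.0002
grasp_force: 0.0
t: 9.95
tool_pos: [0.5219, 0.0376, 0.2985]
tool_rot: [0.0, 0.904, -0.427, -0.0]
wrist_force: [-0.3, 0.8, -0.0]
opening: 0.0004
grasp_force: 0.0
rim 980 z 0.1056 tilt 0.05 dir 1.0 centre [ 0.5667 -0.0158]
ears 0.074 [array([0.5493, 0.066 , 0.0849]), array([ 0.5846, -0.0975,  0.085 ])] yaw 12.200000000000003
ears 0.025 [array([0.5498, 0.0674, 0.0347]), array([ 0.5876, -0.0971,  0.0347])] yaw 12.900000000000006
middle_key 0.87 [ 0.6305 -0.0014  0.113 ] r 0.0654 th 12.7
middle_notch 0.9 [ 0.6291 -0.0039  0.058 ] r 0.0635 th 10.8
middle_notch 0.29 [0.5401 0.0707 0.058 ] r 0.0904 th 107.1
```

View pics/w5.png

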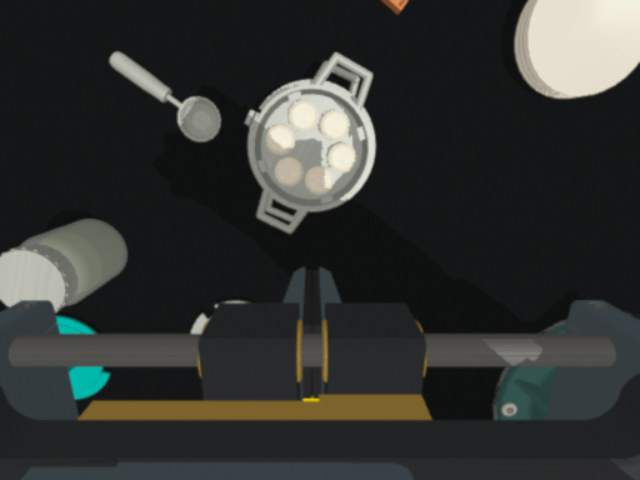

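It is seated: rim level (0.05° tilt) at z 0.1056, the ears line up, and the key is at ≈12.5°. In the picture the middle ears lie over the bottom ears and the key is at (251,117). Next, the grey lid.

```bash
python3 -c "
from h import *
z=np.load('pics/w5.npz');P=cloud('wrist',z['d'],z['M']);c=np.array([.5667,-.0158]);e=P[...,:2]-c;r=np.hypot(e[...,0],e[...,1])
m=(r>.058)&(r<.072)&(P[...,2]>.095)&(P[...,2]<.12)&(np.abs(np.arctan2(e[...,1],e[...,0])-.22)<.3);q=P[m];print('key',m.sum(),q.mean(0).round(4),np.degrees(np.arctan2(*(q.mean(0)[:2]-c)[::-1])).round(1))
rows([(.414,.279,.28,-18)])"
```

```text
key 106 [ 0.6275 -0.0029  0.1074] 12.0
yaw -50.7 tilt z [-0.002 -0.    -1.   ] q6 2.48 q1 0.03 [0.5215 0.0373 0.2979]
[-255, -70, 18] spin -0.57
```

```bash
python3 -m inch '[{"fingers":0,"delta_pos":[-255,-70,18],"spin":-0.57},{"fingers":0,"delta_pos":[-255,-70,18],"spin":-0.57},{"fingers":0,"delta_pos":[-255,-70,18],"spin":-0.57},{"fingers":0,"delta_pos":[-255,-70,18],"spin":-0.57},{"fingers":0,"delta_pos":[-255,-70,18],"spin":-0.57},{"fingers":0,"delta_pos":[-255,-70,18],"spin":-0.57},{"fingers":0,"delta_pos":[-255,-70,18],"spin":-0.57},{"fingers":0,"delta_pos":[-255,-70,18],"spin":-0.57}]'
python3 -m inch '[{"fingers":0,"delta_pos":[0,0,0],"spin":0},{"fingers":0,"delta_pos":[0,0,0],"spin":0}]'
python3 - <<'E'
from h import *
s=env.sense(); M=T('wrist',s); im,d=vision.capture('wrist'); np.savez('pics/w6.npz',d=d,M=M,im=im); P=cloud('wrist',d,M)
for t,z in dict(lid_handle=.046,lid_notch=.013,lid=.0).items():
    for x in vision.landmark_of('wrist',t)[:3]:
        u,v=np.array(x['xy'])*[512,384]; print(t,round(x['p'],2),u.round(),v.round(),at_z('wrist',u,v,z,M).round(4))
c=np.array([.471,.2605]); r=np.hypot(P[...,0]-c[0],P[...,1]-c[1])
m=(r<.05)&(P[...,2]>.036)&(P[...,2]<.06); q=P[m]; b=cv2.minAreaRect((q[:,:2]*1000).astype(np.float32)); print('handle',m.sum(),q.mean(0).round(4),b)
w,v=np.linalg.eigh(np.cov(q[:,:2].T)); print('axis',np.degrees(np.arctan2(v[1,1],v[0,1])))
m=(r<.09)&(P[...,2]>.007)&(P[...,2]<.03); q=P[m]; print('disc',cv2.minEnclosingCircle((q[:,:2]*1000).astype(np.float32)),np.median(q[:,2]))
rows([])
cv2.imwrite('pics/w6.png',cv2.resize(im,(512,384)))
E
```

```text
t: 10.95
tool_pos: [0.414, 0.2787, 0.2806]
tool_rot: [0.0, 0.988, -0.156, -0.0]
wrist_force: [0.5, -0.3, -0.1]
opening: 0.0615
grasp_force: 0.0
t: 11.15
tool_pos: [0.4143, 0.2783, 0.2809]
tool_rot: [0.0, 0.988, -0.157, 0.0]
wrist_force: [-0.2, 0.1, -0.0]
opening: 0.0776
grasp_force: 0.0
lid_handle 0.88 63.0 25.0 [0.6588 0.4406 0.046 ]
lid_handle 0.84 252.0 248.0 [0.2961 0.3123 0.046 ]
lid_handle 0.79 140.0 213.0 [0.4025 0.453  0.046 ]
lid_notch 0.93 180.0 180.0 [0.4254 0.3891 0.013 ]
lid_notch 0.81 222.0 265.0 [0.2663 0.3765 0.013 ]
lid_notch 0.8 242.0 78.0 [0.5354 0.2496 0.013 ]
lid 0.88 251.0 239.0 [0.2901 0.3163 0.    ]
lid 0.8 84.0 35.0 [0.6581 0.4412 0.    ]
lid 0.75 153.0 205.0 [0.399  0.4504 0.    ]
handle 323 [0.4744 0.2629 0.0451] ((473.9587707519531, 263.0267028808594), (11.82341194152832, 49.47950744628906), 73.96515655517578)
axis 163.91591088782215
disc ((474.21771240234375, 263.0615234375), 69.06659698486328) 0.014943046195099285
yaw -18.0 tilt z [ 0.  0. -1.] q6 2.43 q1 0.55 [0.414  0.2788 0.281 ]
```

View pics/w6.png

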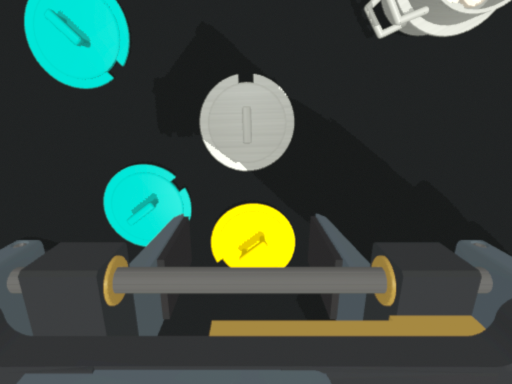

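The grey lid is at (247,122) with its notch at (245,78) and the coloured discs apart. Handle centre (0.474,0.263), axis −16°, disc 138 mm across: all as specified. Descending to grasp.

```bash
python3 -c "
from h import *
rows([(.474,.263,.12,-16.1),(.474,.263,.031,-16.1)])"
```

```text
yaw -18.0 tilt z [ 0.  0. -1.] q6 2.43 q1 0.55 [0.414  0.2788 0.281 ]
[62, -3, 161] spin -0.033
[62, -3, 250] spin -0.033
```

```bash
python3 -m inch '[{"fingers":0.4,"delta_pos":[40,-2,30],"spin":-0.033},{"fingers":0.4,"delta_pos":[62,-3,75],"spin":-0.033},{"fingers":0.4,"delta_pos":[62,-3,120],"spin":-0.033},{"fingers":0.4,"delta_pos":[62,-3,160],"spin":-0.033},{"fingers":0.4,"delta_pos":[62,-3,190],"spin":-0.033},{"fingers":0.4,"delta_pos":[62,-3,215],"spin":-0.033},{"fingers":0.4,"delta_pos":[62,-3,235],"spin":-0.033},{"fingers":0.4,"delta_pos":[62,-3,250],"spin":-0.033}]'
python3 -m inch '[{"fingers":0.4,"delta_pos":[0,0,0],"spin":0},{"fingers":0.4,"delta_pos":[0,0,0],"spin":0}]'
python3 -c "
from h import *
rows([(.474,.263,.031,-16.1)])"
```

```text
t: 12.15
tool_pos: [0.4734, 0.2627, 0.0296]
tool_rot: [0.0, 0.99, -0.14, -0.0]
wrist_force: [0.3, 0.0, 0.7]
opening: 0.0547
grasp_force: 0.0
t: 12.35
tool_pos: [0.4739, 0.2631, 0.0314]
tool_rot: [-0.0, 0.99, -0.14, 0.0]
wrist_force: [0.0, -0.2, 1.6]
opening: 0.0548
grasp_force: 0.0
yaw -16.1 tilt z [ 0.  0. -1.] q6 2.31 q1 0.46 [0.4739 0.2631 0.0314]
[0, 0, 0] spin 0.001
```

```bash
python3 -m inch '[{"fingers":1,"delta_pos":[0,0,0],"spin":0},{"fingers":1,"delta_pos":[0,0,0],"spin":0},{"fingers":1,"delta_pos":[0,0,0],"spin":0},{"fingers":1,"delta_pos":[0,0,0],"spin":0},{"fingers":1,"delta_pos":[0,0,0],"spin":0},{"fingers":1,"delta_pos":[0,0,0],"spin":0}]'
python3 -m inch '[{"fingers":1,"delta_pos":[0,0,-10],"spin":0},{"fingers":1,"delta_pos":[0,0,-30],"spin":0},{"fingers":1,"delta_pos":[0,0,-60],"spin":0},{"fingers":1,"delta_pos":[0,0,-95],"spin":0},{"fingers":1,"delta_pos":[0,0,-130],"spin":0},{"fingers":1,"delta_pos":[0,0,-160],"spin":0},{"fingers":1,"delta_pos":[0,0,-180],"spin":0}]'
python3 -c "
from h import *
M=T('side');im,d=vision.capture('side')
for t,z in dict(lid_handle=.19,lid_notch=.16).items():
    for x in vision.landmark_of('side',t)[:5]:
        u,v=np.array(x['xy'])*[512,384]; print(t,round(x['p'],2),at_z('side',u,v,z,M).round(3))
rows([(.5667,-.0158,.211,12.4)])"
```

```text
t: 12.95
tool_pos: [0.4737, 0.2631, 0.031]
tool_rot: [-0.0, 0.99, -0.14, 0.0]
wrist_force: [0.5, -0.8, 3.4]
opening: 0.0115
grasp_force: 30.0
t: 13.65
tool_pos: [0.4739, 0.2632, 0.2138]
tool_rot: [-0.001, 0.99, -0.14, 0.001]
wrist_force: [-0.5, 0.9, -2.4]
opening: 0.0118
grasp_force: 30.0
lid_handle 0.96 [0.545 0.519 0.19 ]
lid_handle 0.89 [0.244 0.392 0.19 ]
lid_handle 0.64 [0.485 0.232 0.19 ]
lid_handle 0.63 [0.33  0.528 0.19 ]
lid_notch 0.87 [0.519 0.49  0.16 ]
lid_notch 0.79 [0.22  0.463 0.16 ]
lid_notch 0.61 [0.356 0.467 0.16 ]
lid_notch 0.59 [0.546 0.227 0.16 ]
yaw -16.1 tilt z [ 0.002  0.001 -1.   ] q6 2.31 q1 0.46 [0.474  0.2632 0.212 ]
[166, 242, 1] spin -0.497
```

Lid held (≈2.4 N). I'll pause short of the caddy at the final yaw and re-measure it from the wrist with the lid in view.

```bash
python3 -c "
from h import *
rows([(.449,-.042,.28,12.4)])"
```

```text
yaw -16.1 tilt z [ 0.002  0.001 -1.   ] q6 2.31 q1 0.46 [0.474  0.2632 0.212 ]
[60, 300, -68] spin -0.497
```

```bash
python3 -m inch '[{"fingers":1,"delta_pos":[6,20,-30],"spin":-0.05},{"fingers":1,"delta_pos":[12,60,-60],"spin":-0.12},{"fingers":1,"delta_pos":[20,100,-68],"spin":-0.2},{"fingers":1,"delta_pos":[28,140,-68],"spin":-0.27},{"fingers":1,"delta_pos":[36,180,-68],"spin":-0.34},{"fingers":1,"delta_pos":[44,220,-68],"spin":-0.41},{"fingers":1,"delta_pos":[54,260,-68],"spin":-0.47},{"fingers":1,"delta_pos":[58,285,-68],"spin":-0.497}]'
python3 -m inch '[{"fingers":1,"delta_pos":[2,15,0],"spin":0},{"fingers":1,"delta_pos":[2,15,0],"spin":0},{"fingers":1,"delta_pos":[2,15,0],"spin":0},{"fingers":1,"delta_pos":[2,15,0],"spin":0}]'
python3 - <<'E'
from look import *
im=look('w7'); rows([(.5667,-.0158,.211,12.4)])
z=np.load('pics/w7.npz');P=cloud('wrist',z['d'],z['M']);s=env.sense();p=s['tool_pos'];r=np.hypot(P[...,0]-p[0],P[...,1]-p[1])
m=(r<.08)&(np.abs(P[...,2]-(p[2]-.031+.014))<.008);q=P[m];print('lid',m.sum(),np.nanmedian(q[:,2]),q.min(0),q.max(0), 'tool',p)
from scipy.spatial import ConvexHull
h=q[ConvexHull(q[:,:2]).vertices]
A=q[:,:2]-p[:2]; th=np.degrees(np.arctan2(A[:,1],A[:,0]))
for a in range(-30,60,6):
    g=np.abs(th-a)<3
    if g.any(): print(a,np.hypot(*A[g].T).max().round(4),end=' ')
c=[.5667,-.0158]; e=P[...,:2]-c; rr=np.hypot(e[...,0],e[...,1]); t=np.arctan2(e[...,1],e[...,0])
m=(rr>.0605)&(rr<.07)&(P[...,2]>.105)&(P[...,2]<.12)&(np.abs(t-.22)<.35); print('\nkey',m.sum(),np.degrees(np.median(t[m])) if m.any() else '')
E
```

```text
t: 14.6
tool_pos: [0.4495, -0.029, 0.2774]
tool_rot: [-0.0, 0.994, 0.109, -0.001]
wrist_force: [1.1, 0.1, -1.5]
opening: 0.0121
grasp_force: 30.0
t: 15.0
tool_pos: [0.4557, -0.0402, 0.2785]
tool_rot: [-0.0, 0.994, 0.108, -0.0]
wrist_force: [0.1, 0.5, -1.5]
opening: 0.0114
grasp_force: 30.0
rim 1276 z 0.1056 tilt 0.08 dir -147.0 centre [ 0.5668 -0.0157]
ears 0.074 [array([0.55  , 0.0664, 0.0849]), array([ 0.5849, -0.0973,  0.0849])] yaw 12.099999999999994
ears 0.025 [array([0.5532, 0.0676, 0.0346]), array([ 0.5874, -0.0979,  0.0347])] yaw 11.700000000000003
middle_key 0.88 [ 0.6306 -0.0011  0.113 ] r 0.0655 th 12.9
middle_notch 0.95 [ 0.6342 -0.002   0.058 ] r 0.0688 th 11.5
bottom_key 0.55 [0.6289 0.0017 0.065 ] r 0.0644 th 15.7
yaw 12.5 tilt z [-0.  0. -1.] q6 1.21 q1 -0.14 [ 0.4557 -0.0405  0.2788]
[114, 0, 68] spin 0.001
lid 16783 0.26255543694549005 [ 0.38755908 -0.10865655  0.25530318] [0.52522569 0.02929017 0.26984153] tool [ 0.45572835 -0.04047372  0.2788437 ]
-30 0.069 -24 0.069 -18 0.0692 -12 0.0694 -6 0.0694 0 0.0695 6 0.0693 12 0.0582 18 0.0583 24 0.0698 30 0.0698 36 0.0699 42 0.0698 48 0.0698 54 0.0698 
key 101 12.158103531454312
```

Run:
```python
from h import *
z=np.load('pics/w7.npz');P=cloud('wrist',z['d'],z['M'])
def notch(P,c,zm,R0=.066):
    e=P[...,:2]-c; r=np.hypot(e[...,0],e[...,1]); t=np.degrees(np.arctan2(e[...,1],e[...,0]))
    m=(r>.061)&(r<.067)&(np.abs(P[...,2]-zm)<.006)
    a=np.sort(t[m]); i=np.argmax(np.diff(a)); print('gap',a[i].round(1),a[i+1].round(1),'mid',((a[i]+a[i+1])/2).round(2))
notch(P,[.4564,-.0397],.2626-.002)
z=np.load('pics/w6.npz');P6=cloud('wrist',z['d'],z['M']); notch(P6,[.4742,.2631],.013)
c=[.5668,-.0157]; e=P[...,:2]-c; r=np.hypot(e[...,0],e[...,1]); t=np.degrees(np.arctan2(e[...,1],e[...,0]))
m=(r>.061)&(r<.068)&(P[...,2]>.104)&(P[...,2]<.118)&(np.abs(t-12)<15); print(np.percentile(t[m],[0,5,50,95,100]).round(1),P[m].mean(0).round(4))
rows([(.5668-.0007,-.0157-.0008,z_,12.5) for z_ in (.25,.2,.16,.145)])
```

```text
gap -159.6 -87.0 mid -123.31
gap -27.2 -6.4 mid -16.81
[ 6.4  6.8 12.1 17.4 17.8] [ 0.629  -0.0024  0.1113]
yaw 12.5 tilt z [-0.  0. -1.] q6 1.21 q1 -0.14 [ 0.4557 -0.0405  0.2788]
[113, 0, 29] spin -0.0
[113, 0, 79] spin -0.0
[113, 0, 119] spin -0.0
[113, 0, 134] spin -0.0
```

Run:
```python
from h import *
z=np.load('pics/w7.npz');P=cloud('wrist',z['d'],z['M'])
e=P[...,:2]-[.4564,-.0397]; r=np.hypot(e[...,0],e[...,1]); t=np.degrees(np.arctan2(e[...,1],e[...,0]))
m=(r>.061)&(r<.067)&(np.abs(P[...,2]-.2606)<.006)&(t>-30)&(t<55)
a=np.sort(t[m]); i=np.argmax(np.diff(a)); print(a[i],a[i+1],(a[i]+a[i+1])/2)
```

```text
2.806036454988424 21.81805203618097 12.312044245584696
```

```bash
python3 -m inch '[{"fingers":1,"delta_pos":[35,0,0],"spin":0},{"fingers":1,"delta_pos":[75,0,10],"spin":0},{"fingers":1,"delta_pos":[105,0,40],"spin":0},{"fingers":1,"delta_pos":[113,0,75],"spin":0},{"fingers":1,"delta_pos":[113,0,100],"spin":0},{"fingers":1,"delta_pos":[113,0,115],"spin":0},{"fingers":1,"delta_pos":[113,0,119],"spin":0},{"fingers":1,"delta_pos":[113,0,119],"spin":0}]'
python3 -m inch '[{"fingers":1,"delta_pos":[0,0,0],"spin":0},{"fingers":1,"delta_pos":[0,0,0],"spin":0}]'
python3 -c "
from h import *
rows([(.5661,-.0165,z_,12.8) for z_ in (.15,.128)])"
```

```text
t: 16.0
tool_pos: [0.5662, -0.0167, 0.1603]
tool_rot: [0.0, 0.994, 0.108, 0.0]
wrist_force: [0.1, -0.9, -1.4]
opening: 0.012
grasp_force: 30.0
t: 16.2
tool_pos: [0.5668, -0.0169, 0.1613]
tool_rot: [0.0, 0.994, 0.108, 0.001]
wrist_force: [0.2, -0.7, -2.1]
opening: 0.0118
grasp_force: 30.0
yaw 12.4 tilt z [ 0.002 -0.    -1.   ] q6 1.28 q1 -0.07 [ 0.5668 -0.0169  0.1613]
[-1, -1, 11] spin -0.007
[-1, -1, 33] spin -0.007
```

Notch at 12.3°, key at 12.1°: aligned. Lowering gently.

```bash
python3 -m inch '[{"fingers":1,"delta_pos":[-1,0,6],"spin":0},{"fingers":1,"delta_pos":[-1,0,12],"spin":0},{"fingers":1,"delta_pos":[-1,0,16],"spin":0},{"fingers":1,"delta_pos":[-1,0,19],"spin":0},{"fingers":1,"delta_pos":[-1,0,21],"spin":0},{"fingers":1,"delta_pos":[-1,0,23],"spin":0},{"fingers":1,"delta_pos":[-1,0,25],"spin":0}]'
python3 -m inch '[{"fingers":1,"delta_pos":[0,0,1],"spin":0},{"fingers":1,"delta_pos":[0,0,2],"spin":0},{"fingers":1,"delta_pos":[0,0,3],"spin":0},{"fingers":1,"delta_pos":[0,0,4],"spin":0}]'
python3 -m inch '[{"fingers":1,"delta_pos":[0,0,1],"spin":0},{"fingers":1,"delta_pos":[0,0,2],"spin":0}]'
```

```text
t: 16.9
tool_pos: [0.5652, -0.017, 0.1348]
tool_rot: [0.0, 0.994, 0.108, 0.0]
wrist_force: [0.4, -0.4, -2.2]
opening: 0.0118
grasp_force: 30.0
t: 17.3
tool_pos: [0.5652, -0.017, 0.1309]
tool_rot: [0.0, 0.994, 0.108, 0.0]
wrist_force: [0.1, 0.1, -2.3]
opening: 0.0121
grasp_force: 30.0
t: 17.5
tool_pos: [0.5651, -0.017, 0.1289]
tool_rot: [0.0, 0.994, 0.108, 0.0]
wrist_force: [0.2, 0.4, -1.5]
opening: 0.0117
grasp_force: 30.0
```

```bash
python3 -m inch '[{"fingers":1,"delta_pos":[0,0,0.5],"spin":0},{"fingers":1,"delta_pos":[0,0,1],"spin":0}]'
python3 -m inch '[{"fingers":1,"delta_pos":[0,0,0.5],"spin":0},{"fingers":1,"delta_pos":[0,0,0.5],"spin":0}]'
```

```text
t: 17.7
tool_pos: [0.5653, -0.017, 0.1283]
tool_rot: [0.0, 0.994, 0.108, 0.0]
wrist_force: [-3.3, 0.9, 9.3]
opening: 0.0116
grasp_force: 30.0
t: 17.9
tool_pos: [0.5656, -0.017, 0.1283]
tool_rot: [0.0, 0.994, 0.108, 0.0]
wrist_force: [-4.0, -0.0, 10.2]
opening: 0.0119
grasp_force: 30.0
```

Contact at the expected flush height. Releasing and rising to check.

```bash
python3 -m inch '[{"fingers":0.9,"delta_pos":[0,0,-0.5],"spin":0},{"fingers":0.6,"delta_pos":[0,0,-0.5],"spin":0},{"fingers":0.5,"delta_pos":[0,0,-0.5],"spin":0},{"fingers":0.4,"delta_pos":[0,0,-0.5],"spin":0},{"fingers":0.4,"delta_pos":[0,0,-0.5],"spin":0},{"fingers":0.4,"delta_pos":[0,0,-0.5],"spin":0}]'
python3 -m inch '[{"fingers":0.4,"delta_pos":[0,0,-10],"spin":0},{"fingers":0.4,"delta_pos":[0,0,-30],"spin":0},{"fingers":0.4,"delta_pos":[0,0,-70],"spin":0},{"fingers":0.4,"delta_pos":[0,0,-110],"spin":0},{"fingers":0.4,"delta_pos":[-30,0,-150],"spin":0},{"fingers":0.4,"delta_pos":[-70,0,-170],"spin":0},{"fingers":0.4,"delta_pos":[-80,0,-170],"spin":0},{"fingers":0.4,"delta_pos":[-80,0,-170],"spin":0}]'
python3 -m inch '[{"fingers":0.4,"delta_pos":[0,0,0],"spin":0},{"fingers":0.4,"delta_pos":[0,0,0],"spin":0}]'
python3 - <<'E'
from look import *
look('w8'); z=np.load('pics/w8.npz'); P=cloud('wrist',z['d'],z['M']); c=np.array([.5667,-.0158]); e=P[...,:2]-c; r=np.hypot(e[...,0],e[...,1])
m=(r<.05)&(np.abs(P[...,2]-.113)<.008); q=P[m]; A=np.c_[q[:,:2]-c,np.ones(len(q))]; w=np.ones(len(q),bool)
for _ in range(5): k=np.linalg.lstsq(A[w],q[w,2],rcond=None)[0]; w=np.abs(q[:,2]-A@k)<.003
print('disc top z',k[2].round(4),'tilt',np.degrees(np.hypot(*k[:2])).round(2),w.sum())
m=(r<.075)&(np.abs(P[...,2]-.11)<.006); print('disc',cv2.minEnclosingCircle((P[m][:,:2]*1000).astype(np.float32)))
E
```

```text
t: 18.5
tool_pos: [0.5651, -0.017, 0.1279]
tool_rot: [-0.0, 0.994, 0.108, -0.0]
wrist_force: [-0.2, 0.3, -0.6]
opening: 0.0489
grasp_force: 0.0
t: 19.3
tool_pos: [0.4863, -0.0344, 0.2988]
tool_rot: [0.0, 0.994, 0.108, 0.001]
wrist_force: [0.2, 0.2, -0.5]
opening: 0.0544
grasp_force: 0.0
t: 19.5
tool_pos: [0.4875, -0.034, 0.2972]
tool_rot: [-0.0, 0.994, 0.108, -0.001]
wrist_force: [-0.4, 0.0, -0.4]
opening: 0.0552
grasp_force: 0.0
rim 3319 z 0.1113 tilt 0.43 dir -74.0 centre [ 0.5657 -0.0151]
ears 0.074 [array([0.5501, 0.0665, 0.0849]), array([ 0.5851, -0.0973,  0.0849])] yaw 12.099999999999994
ears 0.025 [array([0.5498, 0.0689, 0.0349]), array([ 0.5896, -0.0997,  0.0351])] yaw 13.299999999999997
middle_key 0.81 [ 0.63   -0.0017  0.113 ] r 0.0657 th 11.7
middle_notch 0.71 [ 0.6293 -0.002   0.058 ] r 0.065 th 11.6
middle_notch 0.62 [0.5459 0.0705 0.058 ] r 0.0878 th 103.0
disc top z 0.113 tilt 0.03 5506
disc ((566.2659301757812, -16.748451232910156), 69.19210052490234)
```

Lid top is level (0.03°) at z 0.113, exactly flush, and the caddy hasn't moved. Handing in.

```bash
python3 -c "
from cell import env
print(env.close_job())"
```

```text
the job is handed in; nothing more can be done
None
```

The middle tier is turned home and sits flat on the bottom key, the grey lid is on flush and released, and the job was handed in at about 19.5 s of the 54 s allowed.

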